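Fold the coin box's lids shut along the row

TASK

The counted coins are put away: close the five flip lids of the coin box one after another by running your fingertips lightly along the row, starting at the end where an open lid stands right at the edge of the box (the way the open lids lean back) and going on to the other end, until all five lie flat. Only touch the lids: do not lift the box or shove it out of its place, do not press hard, leave the coin rolls and other things around it alone, and finish with the hand clear.

Things in the scene. Friction and masses are not known exactly. Their poses are not given: they have to be found in the camera images.
- coin_box: grey coin box with five white flip lids, 256 mm long (its x), 56 mm wide (its y), rim 40 mm high, about 1.6 kg, loose on the counter. Origin: centre of its underside. Its x axis runs along the row of five 50 mm compartments from lid 1 to lid 5; z up. Things standing beside it are at most 72 mm tall and over 35 mm from its sides.
- row_start (a point): point on the box at the hinge of lid 1, mid-width, where the row begins: x = -123.5 mm from the box's origin, 41.5 mm above the counter. Turned with the box: x along the row. The counter beyond this end is clear for 80 mm. Open lids lean back this way, free edges up to 88 mm above the counter.
- row_end (a point): point on the box at the free edge of closed lid 5, mid-width, where the row ends: x = 122.5 mm from the box's origin, 43 mm above the counter, level with the tops of closed lids. Turned with the box: x along the row. The counter beyond this end is clear for 80 mm.
- lid1 (a joint): angle of lid 1 of 5 in rad: 0 closed flat (top 43 mm above the counter), 1.57 upright, 1.75 to 2.0 at the start, stop 2.1. White plate 46 mm along x, 46 mm wide, 3 mm thick; hinge across the box at its x = -123.5 mm, z = 41.5 mm. It closes by turning over towards the box's +x. Stiff hinge (0.012 N m, moves at under 3 N): it stays as left and does not fall shut.
- lid2 (a joint): angle of lid 2 of 5 in rad: 0 closed flat (top 43 mm above the counter), 1.57 upright, 1.75 to 2.0 at the start, stop 2.1. White plate 46 mm along x, 46 mm wide, 3 mm thick; hinge across the box at its x = -73.5 mm, z = 41.5 mm. It closes by turning over towards the box's +x. Stiff hinge (0.012 N m, moves at under 3 N): it stays as left and does not fall shut.
- lid3 (a joint): angle of lid 3 of 5 in rad: 0 closed flat (top 43 mm above the counter), 1.57 upright, 1.75 to 2.0 at the start, stop 2.1. White plate 46 mm along x, 46 mm wide, 3 mm thick; hinge across the box at its x = -23.5 mm, z = 41.5 mm. It closes by turning over towards the box's +x. Stiff hinge (0.012 N m, moves at under 3 N): it stays as left and does not fall shut.
- lid4 (a joint): angle of lid 4 of 5 in rad: 0 closed flat (top 43 mm above the counter), 1.57 upright, 1.75 to 2.0 at the start, stop 2.1. White plate 46 mm along x, 46 mm wide, 3 mm thick; hinge across the box at its x = 26.5 mm, z = 41.5 mm. It closes by turning over towards the box's +x. Stiff hinge (0.012 N m, moves at under 3 N): it stays as left and does not fall shut.
- lid5 (a joint): angle of lid 5 of 5 in rad: 0 closed flat (top 43 mm above the counter), 1.57 upright, 1.75 to 2.0 at the start, stop 2.1. White plate 46 mm along x, 46 mm wide, 3 mm thick; hinge across the box at its x = 76.5 mm, z = 41.5 mm. It closes by turning over towards the box's +x. Stiff hinge (0.012 N m, moves at under 3 N): it stays as left and does not fall shut.
- roll_a: bystander: upright paper-wrapped coin roll, 25 mm across, 70 mm tall, loose; origin at the centre of its underside
- roll_b: bystander: short upright paper-wrapped coin roll, 25 mm across, 45 mm tall, loose; origin at the centre of its underside
- roll_c: bystander: upright paper-wrapped coin roll, 25 mm across, 70 mm tall, loose; origin at the centre of its underside
- stamp: bystander: wooden hand stamp standing on its foot, 34 mm across, 72 mm tall, loose; origin at the centre of its underside
- calculator: bystander: flat desk calculator, 150 x 100 mm, 18 mm tall, loose; origin at the centre of its underside
- mug: bystander: white mug, 76 mm across, 85 mm tall, loose; origin at the centre of its underside
- stapler: bystander: dark stapler, 140 x 36 mm, 39 mm tall, loose; origin at the centre of its underside
- coin_dish: bystander: shallow steel bowl, 120 mm across, 25 mm tall, loose; origin at the centre of its underside

How it is judged:
By the outcome, as a careful person would: the job done as asked, in the order asked, and still so for the second after the job is handed in, with the robot touching nothing.
It also fails if it takes over 48 s, if anything falls off the work surface, if the arm or the gripper's body presses on something with over 40 N, if the wrist force passes 120 N, or if a joint passes its speed limit or range.

ROBOT

A 6-joint arm with a two-finger parallel gripper is mounted at the origin on the work surface. World frame = base frame: x ahead of the robot, y to its left, z up, the work surface at z = 0. Lengths are in m, angles in rad, forces in N, time in s.
With the tool pointing down it reaches from about 0.275 to 0.875 m from the base axis. Payload 12.5 kg.
Tool frame: the origin (TCP) lies at the very end of the fingers, on their centre line; the grasp point (between the pads) lies 19 mm behind it; x points along the fingers, y is the direction in which the jaws open and shut, and the axes are right-handed (so a half turn about x gives the same grasp; the last joint's range is limited). The gripper opens to 85 mm and grips with 20 to 120 N. Pads are 22 mm wide; open, the fingers measure 114 mm over their backs; the gripper's body (76 mm by 85 mm) begins 54 mm behind the grasp point. The pads swing forward as they close: fully open they stand 13 mm farther back than shut.
Start: joints at [-1.393, 0.351, 1.652, -0, 1.139, -0.085], TCP at [0.143, -0.531, 0.204] pointing down, gripper open.
Joint ranges: [-2.75, 2.75], [-0.79, 2.1], [0.01, 2.65], [-1.57, 4.71], [0.07, 3.14], [-2.87, 2.87]. Speed limits (rad/s): [2.22, 2.22, 2.79, 3.14, 3.14, 3.14].

INTERFACE

Orientations are given as a 3x3 rotation matrix whose columns are the frame's x, y, z axes.
In Python, from bench import manip gives the robot as it stands. Calls block until the motion is done:
- manip.move_ptp(position, orientation): joint-space move of the TCP to a pose.
- manip.move_l(position, attitude=None, max_speed=0.15): straight line of the TCP; attitude=None keeps the orientation; max_speed is the mean speed in m/s.
- manip.move_j(angles): joint-space move.
- manip.set_gripper(opening, effort=None): opening from 0.0 (shut) to 1.0 (fully open); effort is the grip in N (None keeps the last); returns when the fingers have stopped.
- manip.dwell(seconds).
- manip.inverse_kinematics(position, orientation): joint angles nearest the present ones, or None.
- manip.grab_frame(name): name is "scene" or "top" or "wrist"; returns (picture, depth): 384x512x3 uint8, red, green, blue; 384x512 float32, m along the optical axis (not along the pixel's ray), 0 where there is no reading.
- manip.get_calibration(name): a dict with "camera_matrix" (3x3 intrinsics, pixels), "R" (3x3) and "t" (3): a world point X has camera coordinates R X + t. Camera axes: x right, y down, z forward; pixel columns grow to the right and rows downward; lengths in m; the calibration is good to about 2 mm. A picture is of the moment at which its call begins: read the wrist's pose just before it. get_calibration takes no time and is no camera call; for the wrist camera it gives the pose at the moment of the call.
A pose or a line that the arm cannot do raises manip.Unreachable and nothing moves.
- manip.sign_off(): hands the job in, once; it reports no verdict.
Trained networks look in the newest picture that a camera, given by its name, has taken for a name from the list of things; names that differ only in an ending like _2 or _b are one class to them, and where a whole thing is asked for, a point or a joint stands for the part that bears it (a point fixed in the world has none). Each returns a list of dicts, best first, with "confidence" (0 to 1); they miss things now and then, are a little off and sometimes report something else, mostly with a low value. They report only what shows in the picture. A call takes as long as a camera call.
- manip.look_for(camera, name): "at" ([x, y, z] in m, in world coordinates, good to about 4 mm: the middle of the surface that is visible of it).
Readings, each from a call of its own:
- manip.current_time(): time.
- manip.current_qpos(): joint angles.
- manip.current_joint_vel(): joint speeds.
- manip.current_joint_torque(): joint torques, N m.
- manip.current_ee_pos(): TCP position.
- manip.current_tcp_rot(): TCP orientation.
- manip.current_force(): force on the tool from outside, world axes, zero at the start.
- manip.current_ft_torque(): the same for the moment, N m.
- manip.current_grip_width(): opening from 0.0 (shut) to 1.0 (fully open).
Only numpy, scipy, OpenCV 4.12 (cv2) and the standard library are available. Lean on these libraries where they do the work, as an engineer would, in place of code of your own. Each camera call takes 0.05 s, during which the arm holds its last target.

## Working session

There is one attempt and no reset: what is moved stays moved. The work goes in short steps, each a Python script; the robot and the scene stay as the last script left them, time stands still between calls to the robot, and variables do not carry over. Pictures are saved under pics/ and viewed, and the job is handed in when it is done.

```bash
ls; mkdir -p pics; python3 - <<'E'
from bench import manip
import cv2,numpy as np
for c in ["scene","top"]:
    p,d=manip.grab_frame(c); cv2.imwrite(f"pics/{c}0.png",p[:,:,::-1]); np.save(f"pics/{c}0d.npy",d)
    for n in ["coin_box","row_start","row_end","lid1"]:
        print(c,n,[(np.round(r["at"],4).tolist(),round(r["confidence"],2)) for r in manip.look_for(c,n)[:3]])
print(manip.current_time())
E
```

```text
pics
scene coin_box [([0.5721, 0.0744, 0.0255], 0.59)]
scene row_start [([0.5731, 0.0782, 0.0263], 0.93), ([0.6333, 0.3863, 0.054], 0.35)]
scene row_end [([0.5716, 0.0804, 0.0276], 0.57)]
scene lid1 [([0.6446, 0.1082, 0.0705], 0.52), ([0.575, -0.0424, 0.0406], 0.52), ([0.594, 0.0873, 0.0697], 0.47)]
top coin_box [([0.5686, 0.0834, 0.028], 0.97), ([0.6314, 0.1179, 0.0669], 0.48)]
top row_start [([0.5697, 0.0868, 0.0256], 0.8)]
top row_end [([0.5701, 0.0901, 0.0295], 0.65), ([0.6687, 0.0326, 0.0613], 0.59)]
top lid1 [([0.6314, 0.1198, 0.0676], 0.61), ([0.4957, 0.0537, 0.0679], 0.59), ([0.6771, 0.1451, 0.0664], 0.49)]
0.5
```

View pics/scene0.png

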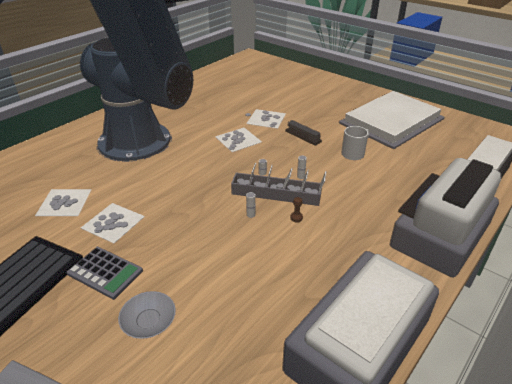

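View pics/top0.png

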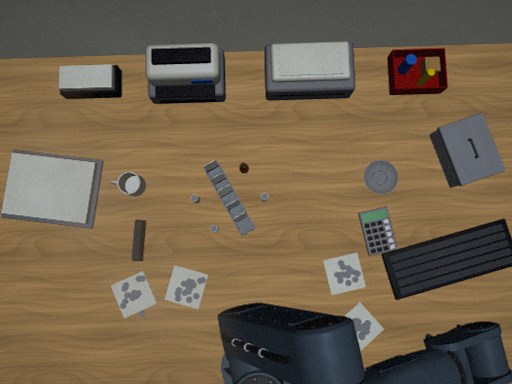

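The box lies in the middle, at pixels (210,163) to (248,232) in the top view, with rolls and the stamp beside it. I'll fit its pose from depth and zoom in on it.

```bash
cat > h.py <<'E'
import numpy as np,cv2
def cloud(cal,d):
    K=np.array(cal["camera_matrix"]);R=np.array(cal["R"]);t=np.array(cal["t"])
    v,u=np.mgrid[:d.shape[0],:d.shape[1]]
    P=np.stack([(u-K[0,2])/K[0,0]*d,(v-K[1,2])/K[1,1]*d,d],-1)
    return (P-t)@R
def proj(cal,X):
    K=np.array(cal["camera_matrix"]);c=np.array(cal["R"])@np.asarray(X,float).T+np.array(cal["t"])[:,None]
    p=K@c; return (p[:2]/p[2]).T
E
python3 - <<'E'
from bench import manip
from h import *
for c,(u0,v0,u1,v1) in {"top":(180,145,280,245),"scene":(220,140,340,230)}.items():
    p=cv2.imread(f"pics/{c}0.png");d=np.load(f"pics/{c}0d.npy")
    cal=manip.get_calibration(c); W=cloud(cal,d)
    cv2.imwrite(f"pics/{c}0z.png",cv2.resize(p[v0:v1,u0:u1],None,fx=6,fy=6,interpolation=cv2.INTER_CUBIC))
    m=np.zeros(d.shape,bool);m[v0:v1,u0:u1]=1
    m&=(W[...,2]>0.012)&(d>0); 
    n,l,s,ce=cv2.connectedComponentsWithStats(m.astype(np.uint8))
    for i in range(1,n):
        if s[i,4]>8:
            Q=W[l==i]; print(c,i,s[i].tolist(),Q.mean(0).round(4),Q[:,2].max().round(3))
    i=1+np.argmax(s[1:,4]);Q=W[l==i]
    z=W[...,2][(~m)&(d>0)];print("table z median",np.median(W[v0:v1,u0:u1,2][~m[v0:v1,u0:u1]]))
    r=cv2.minAreaRect((Q[:,:2]*1000).astype(np.float32));print(r)
    np.save(f"pics/{c}Q.npy",Q)
E
```

```text
top 3 [203, 159, 52, 77, 1098] [0.5725 0.086  0.0421] 0.093
top 5 [239, 162, 10, 11, 70] [0.6706 0.0319 0.0478] 0.075
top 12 [260, 192, 8, 9, 53] [ 0.5674 -0.0349  0.065 ] 0.08
top 13 [190, 194, 9, 9, 61] [0.5683 0.198  0.0634] 0.08
top 18 [210, 225, 8, 7, 48] [0.4675 0.1377 0.0436] 0.051
table z median -0.00031048089936414194
((569.0838012695312, 84.01347351074219), (263.6787414550781, 56.4853630065918), 27.91013526916504)
scene 2 [312, 140, 7, 3, 11] [0.4939 0.3825 0.0146] 0.02
scene 3 [231, 155, 95, 65, 2384] [0.577  0.0732 0.0364] 0.091
scene 4 [259, 159, 8, 14, 100] [0.4691 0.133  0.0342] 0.049
table z median 0.0009969494159447413
((584.40087890625, 65.34979248046875), (257.07257080078125, 213.39952087402344), 52.322547912597656)
```

```bash
python3 - <<'E'
import cv2,numpy as np
a=cv2.imread('pics/top0z.png');b=cv2.imread('pics/scene0z.png');print(a.shape,b.shape)
E
```

```text
(600, 600, 3) (540, 720, 3)
```

View pics/top0z.png

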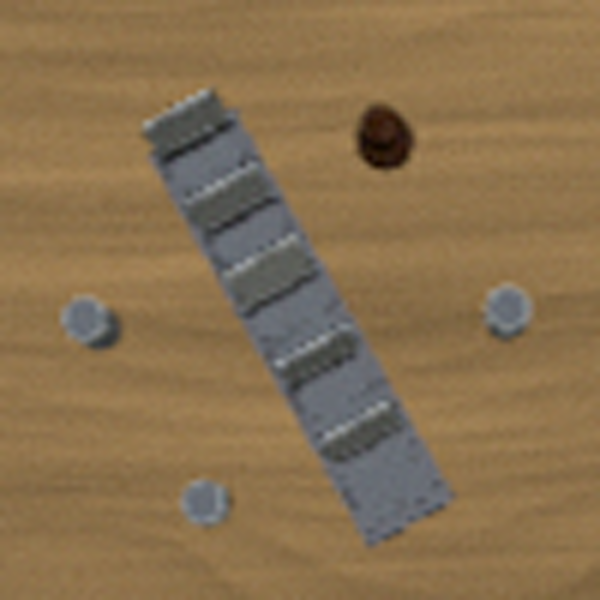

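View pics/scene0z.png

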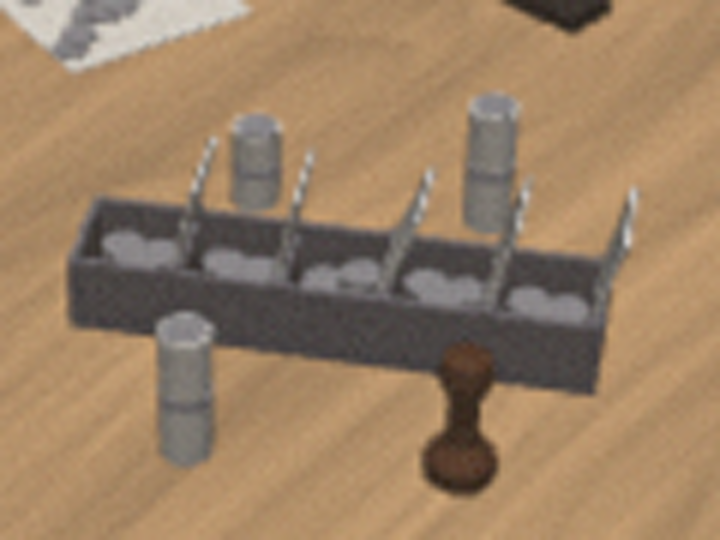

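Lid 1 is at the far end: its plate overhangs the box near top pixel (211,165). So box +x runs from there toward the robot. Next, a precise pose fit.

```bash
python3 - <<'E'
from h import *
from bench import manip
from scipy.optimize import minimize
Q=np.load("pics/topQ.npy")
B=Q[Q[:,2]<0.044]   # walls, rim, coins
def loc(p,P):
    c,s=np.cos(p[2]),np.sin(p[2]); D=P[:,:2]-p[:2]
    return np.stack([D@[c,s],D@[-s,c]],1)
r=cv2.minAreaRect((B[:,:2]*1000).astype(np.float32));print(r)
for a in np.radians(np.arange(200,216,1)):
    L=loc([0.57,0.085,a],B); w=np.percentile(L[:,1],[1,99]);e=np.percentile(L[:,0],[1,99])
    print(round(np.degrees(a)),(np.diff(w)*1e3).round(1),(w.mean()*1e3).round(1),(e*1e3).round(1), np.abs(np.percentile(L[:,1],[0,100])*1e3).round(1))
T=Q[Q[:,2]>0.078]
print("tops",len(T))
# top edges of lids
a=np.radians(208);L=loc([.57,.085,a],T);o=np.argsort(L[:,0])
import itertools
xs=L[o,0]; g=np.split(o,np.where(np.diff(xs)>0.015)[0]+1)
for k in g: print((L[k].mean(0)*1e3).round(1),np.ptp(L[k,1]).round(3),T[k,2].max().round(3),len(k), np.degrees(np.arctan(np.polyfit(L[k,1],L[k,0],1)[0])).round(1))
E
```

```text
((565.5772705078125, 82.24787902832031), (255.8862762451172, 56.39168167114258), 27.978473663330078)
200 [80.1] 2.1 [-119.   131.2] [43.1 45.2]
201 [76.6] 1.7 [-118.9  131.2] [41.1 43. ]
202 [73.3] 1.4 [-119.4  131.3] [39.  40.9]
203 [69.5] 1.3 [-119.8  131.5] [36.9 38.7]
204 [66.] 1.4 [-119.8  131.7] [34.8 36.5]
205 [62.7] 1.5 [-119.5  131.8] [32.8 34.4]
206 [59.2] 1.0 [-119.5  132. ] [30.8 32.4]
207 [56.6] 0.6 [-119.4  132.1] [28.9 30.5]
208 [55.2] 0.6 [-119.5  132.2] [27.9 28.6]
209 [57.] 0.2 [-119.3  132.1] [29.4 30.3]
210 [59.8] 0.3 [-119.1  131.9] [31.4 32.3]
211 [62.8] 0.0 [-118.8  131.9] [33.4 34.3]
212 [66.2] -0.4 [-118.6  132. ] [35.4 36.2]
213 [70.] -0.3 [-118.5  131.9] [37.5 38.2]
214 [73.3] -0.4 [-118.3  131.7] [39.6 40.1]
215 [77.3] -0.5 [-117.9  131.4] [41.8 42.1]
tops 116
[-127.9    1.3] 0.044 0.088 23 -0.4
[-78.5   1.3] 0.044 0.093 25 0.1
[-32.8  -3. ] 0.043 0.089 21 -0.8
[24.4  0.5] 0.044 0.089 25 -0.1
[72.5  0.9] 0.044 0.092 22 -1.4
```

```bash
cat >> h.py <<'E'
C=np.array([0.5656,0.0822]);YAW=np.radians(208.0)
ex=np.array([np.cos(YAW),np.sin(YAW),0]);ey=np.array([-np.sin(YAW),np.cos(YAW),0])
def bw(x,z,y=0): return np.array([C[0],C[1],0])+x*ex+y*ey+np.array([0,0,z])
E
python3 - <<'E'
from h import *
from bench import manip
for c,(u0,v0,u1,v1) in {"top":(180,145,280,245),"scene":(220,140,340,230)}.items():
    p=cv2.imread(f"pics/{c}0z.png");cal=manip.get_calibration(c)
    def pl(pts,col):
        q=(proj(cal,pts)-[u0,v0]+.5)*6
        cv2.polylines(p,[q.astype(np.int32)],True,col,1)
    pl([bw(sx*.128,.04,sy*.028) for sx,sy in [(-1,-1),(-1,1),(1,1),(1,-1)]],(0,255,0))
    pl([bw(sx*.128,0,sy*.028) for sx,sy in [(-1,-1),(-1,1),(1,1),(1,-1)]],(255,255,0))
    for h in [-.1235,-.0735,-.0235,.0265,.0765]: pl([bw(h,.0415,-.023),bw(h,.0415,.023)],(0,0,255))
    cv2.imwrite(f"pics/{c}ov.png",p)
down=np.array([0,0,-1.]);
for s in (1,-1):
    R=np.stack([down,s*ey,np.cross(down,s*ey)],1)
    for x,z in [(-.19,.2),(-.19,.06),(.15,.045)]:
        q=manip.inverse_kinematics(bw(x,z),R);print(s,x,None if q is None else np.round(q,2))
E
```

```text
1 -0.19 [ 0.17  0.74  1.02 -0.    1.38  1.25]
1 -0.19 [ 0.17  0.87  1.14 -0.    1.14  1.25]
1 0.15 [-0.08  0.41  2.07 -0.    0.67  1.  ]
-1 -0.19 [ 0.17  0.74  1.02 -0.    1.38 -1.89]
-1 -0.19 [ 0.17  0.87  1.14 -0.    1.14 -1.89]
-1 0.15 [-0.08  0.41  2.07 -0.    0.67 -2.14]
```

View pics/topov.png

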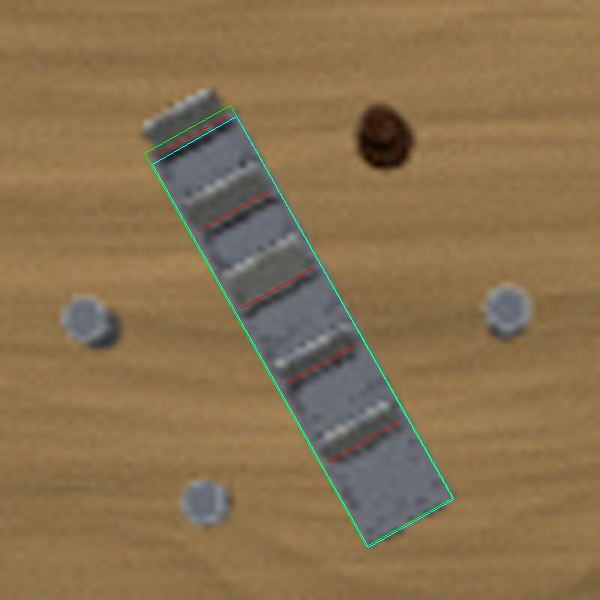

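View pics/sceneov.png

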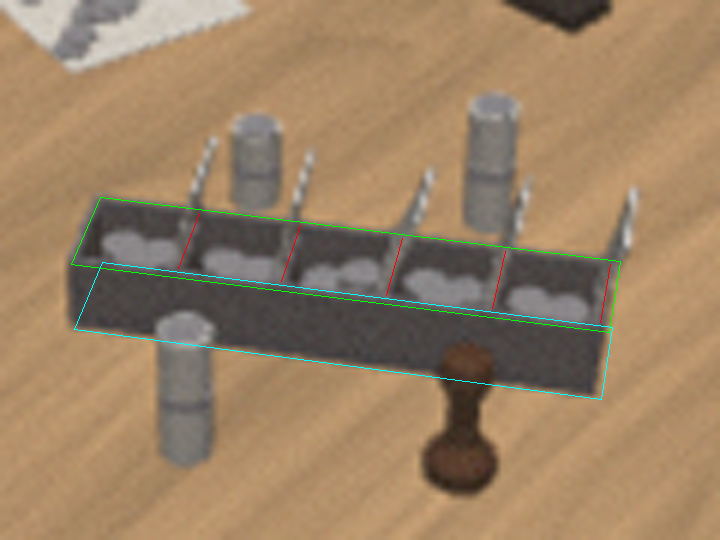

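Overlay matches the box and hinges in both views to about 2 mm. Now I'll shut the gripper, go to the lid 1 end, and close lid 1 as a first test with force readings.

```bash
cat >> h.py <<'E'
down=np.array([0,0,-1.]);RT=np.stack([down,ey,np.cross(down,ey)],1)
H=[-.1235,-.0735,-.0235,.0265,.0765]
E
python3 - <<'E'
from h import *
from bench import manip
f=lambda s: print(s,round(manip.current_time(),2),np.round(manip.current_force(),2),np.round(manip.current_ee_pos(),4))
manip.set_gripper(0.0,20); f("shut")
manip.move_ptp(bw(-.19,.2),RT); f("over")
manip.move_l(bw(-.185,.067),max_speed=.15); f("down")
h=H[0]
def e(dx,hh,v): manip.move_l(bw(h+dx-.011,.0415+hh),max_speed=v); f((dx,hh))
e(-.010,.025,.06); e(.004,.022,.05)
p,d=manip.grab_frame("scene"); cv2.imwrite("pics/s1.png",cv2.resize(p[120:240,200:360,::-1],None,fx=5,fy=5,interpolation=cv2.INTER_CUBIC))
E
```

```text
shut 1.27 [-0.45  0.11 -0.42] [ 0.1429 -0.5311  0.2039]
over 4.47 [0.64 0.28 0.53] [0.7335 0.1705 0.2001]
down 5.51 [ 0.85  0.38 -0.04] [0.7297 0.1692 0.0683]
(-0.01, 0.025) 6.33 [ 0.41 -0.04  1.21] [0.6935 0.1501 0.0667]
(0.004, 0.022) 6.77 [-1.1   0.58  0.63] [0.6808 0.1434 0.0636]
```

View pics/s1.png

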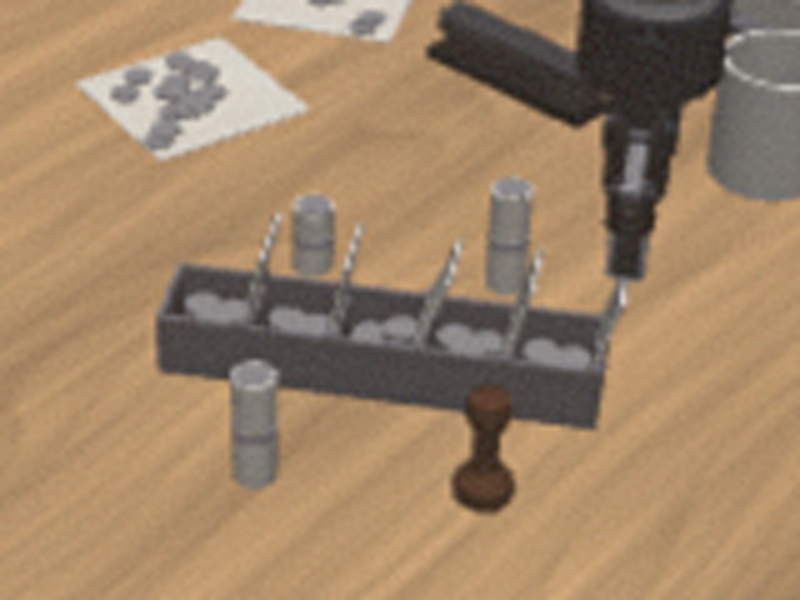

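```bash
python3 - <<'E'
from h import *
from bench import manip
cal=manip.get_calibration("scene")
T=manip.current_ee_pos();print(T,manip.current_tcp_rot().round(3) if hasattr(manip.current_tcp_rot(),'round') else manip.current_tcp_rot())
print("tcp px",proj(cal,[T, bw(H[0],.0415),bw(H[0]-.02,.083),bw(H[0],.0875)]), manip.current_grip_width())
p,d=manip.grab_frame("scene");W=cloud(cal,d)
print(manip.current_time())
for u,v in [(325,172),(325,165),(324,178),(323,180),(326,174)]: 
    P=W[v,u];D=P-np.array([*C,0]); print((u,v),P.round(3),"box:",round(D@ex,4),round(D@ey,4))
cv2.imwrite("pics/s2.png",cv2.resize(p[130:210,270:370,::-1],None,fx=8,fy=8,interpolation=cv2.INTER_CUBIC))
E
```

```text
[0.68098492 0.14347709 0.06363185] [[ 0.     0.469 -0.883]
 [ 0.    -0.883 -0.469]
 [-1.     0.    -0.   ]]
tcp px [[323.67924282 182.32243365]
 [320.40769025 188.30201803]
 [329.03077148 177.23293198]
 [321.86267692 175.02644907]] 2.237795078855858e-06
6.8667
(325, 172) [0.686 0.135 0.105] box: -0.1313 0.0096
(325, 165) [0.695 0.115 0.143] box: -0.1297 0.0313
(324, 178) [0.685 0.135 0.086] box: -0.1304 0.01
(323, 180) [0.687 0.128 0.083] box: -0.1285 0.0165
(326, 174) [0.69  0.134 0.102] box: -0.1346 0.0129
```

View pics/s2.png

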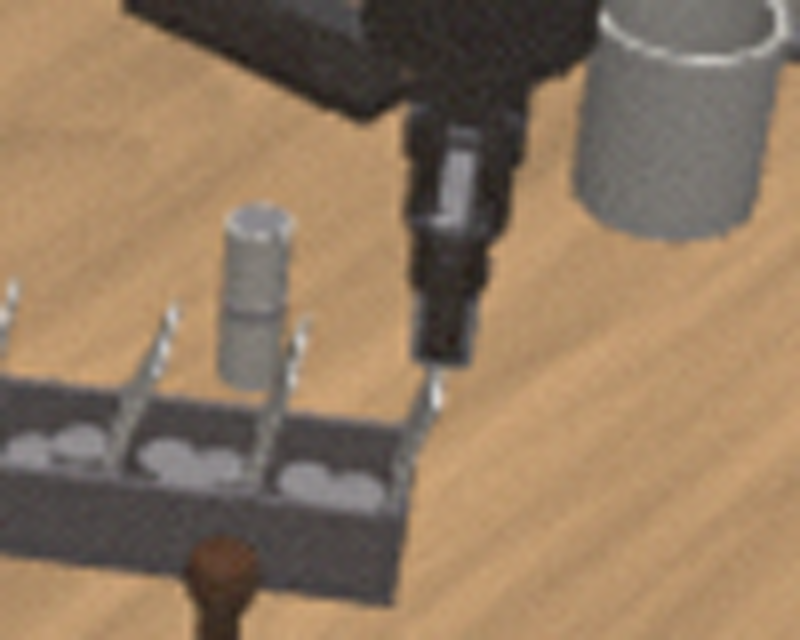

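```bash
python3 - <<'E'
from h import *
from bench import manip
cal=manip.get_calibration("scene")
p,d=manip.grab_frame("scene");W=cloud(cal,d)
for v in range(150,184,2):
    print(v,[(u,*(1000*np.array([(W[v,u]-[*C,0])@ex,(W[v,u]-[*C,0])@ey,W[v,u,2]])).round(0).astype(int)) for u in (322,324,326,328,330)])
p,d=manip.grab_frame("wrist");cv2.imwrite("pics/w1.png",p[:,:,::-1])
p,d=manip.grab_frame("top");cv2.imwrite("pics/t1.png",cv2.resize(p[145:245,180:280,::-1],None,fx=6,fy=6))
E
```

```text
150 [(322, np.int64(-117), np.int64(15), np.int64(177)), (324, np.int64(-123), np.int64(41), np.int64(194)), (326, np.int64(-128), np.int64(42), np.int64(195)), (328, np.int64(-133), np.int64(44), np.int64(197)), (330, np.int64(-138), np.int64(43), np.int64(197))]
152 [(322, np.int64(-118), np.int64(17), np.int64(172)), (324, np.int64(-124), np.int64(33), np.int64(183)), (326, np.int64(-129), np.int64(46), np.int64(192)), (328, np.int64(-134), np.int64(47), np.int64(193)), (330, np.int64(-139), np.int64(34), np.int64(186))]
154 [(322, np.int64(-118), np.int64(17), np.int64(166)), (324, np.int64(-124), np.int64(23), np.int64(171)), (326, np.int64(-130), np.int64(50), np.int64(189)), (328, np.int64(-135), np.int64(53), np.int64(191)), (330, np.int64(-139), np.int64(28), np.int64(176))]
156 [(322, np.int64(-120), np.int64(57), np.int64(186)), (324, np.int64(-125), np.int64(52), np.int64(183)), (326, np.int64(-130), np.int64(55), np.int64(186)), (328, np.int64(-135), np.int64(42), np.int64(178)), (330, np.int64(-140), np.int64(41), np.int64(178))]
158 [(322, np.int64(-121), np.int64(62),
[... 2687 characters left out ...]
64(14), np.int64(88)), (326, np.int64(-134), np.int64(-106), np.int64(3)), (328, np.int64(-139), np.int64(-112), np.int64(0)), (330, np.int64(-145), np.int64(-108), np.int64(3))]
180 [(322, np.int64(-125), np.int64(1), np.int64(71)), (324, np.int64(-131), np.int64(18), np.int64(85)), (326, np.int64(-134), np.int64(-97), np.int64(2)), (328, np.int64(-140), np.int64(-100), np.int64(1)), (330, np.int64(-146), np.int64(-100), np.int64(2))]
182 [(322, np.int64(-126), np.int64(14), np.int64(74)), (324, np.int64(-129), np.int64(-89), np.int64(0)), (326, np.int64(-135), np.int64(-91), np.int64(-1)), (328, np.int64(-141), np.int64(-88), np.int64(2)), (330, np.int64(-147), np.int64(-90), np.int64(1))]
```

View pics/w1.png

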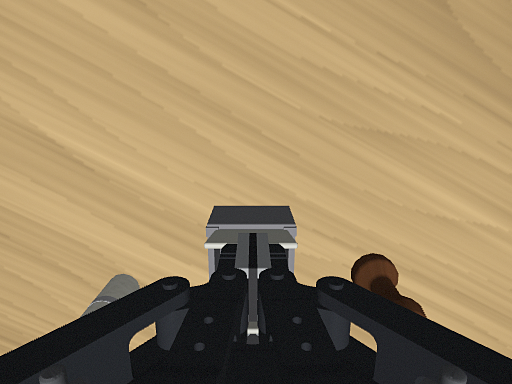

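```bash
python3 - <<'E'
from h import *
from bench import manip
cal=manip.get_calibration("wrist")
p,d=manip.grab_frame("wrist");W=cloud(cal,d); np.save("pics/w1d.npy",d)
B=W-[*C,0]; L=np.stack([B@ex,B@ey,W[...,2]],-1)*1000
print("cam",-(np.array(cal["R"]).T@cal["t"]))
for u,v in [(100,50),(256,50),(400,150),(250,215),(252,232),(215,240),(250,240),(285,240),(240,245),(262,245),(240,255),(265,255),(240,265),(252,275),(252,300),(252,330),(375,265),(120,285)]:
    print((u,v),L[v,u].round(0),d[v,u].round(3))
print(manip.current_ee_pos(),manip.current_qpos())
cv2.imwrite("pics/w1z.png",cv2.resize(p[190:360,150:360,::-1],None,fx=3.5,fy=3.5,interpolation=cv2.INTER_CUBIC))
E
```

```text
cam [0.73912034 0.1746044  0.23339234]
(100, 50) [-232. -101.   -1.] 0.217
(256, 50) [-232.    2.   -0.] 0.216
(400, 150) [-166.  105.   -1.] 0.234
(250, 215) [-124.   -2.   22.] 0.223
(252, 232) [-124.   -0.   52.] 0.194
(215, 240) [-130.  -19.   79.] 0.167
(250, 240) [-141.   -1.  103.] 0.14
(285, 240) [-131.   16.   80.] 0.166
(240, 245) [-141.   -5.  109.] 0.135
(262, 245) [-141.    4.  109.] 0.135
(240, 255) [-141.   -5.  119.] 0.125
(265, 255) [-140.    5.  117.] 0.127
(240, 265) [-141.   -5.  126.] 0.119
(252, 275) [-138.   -0.  128.] 0.117
(252, 300) [-128.   -0.  129.] 0.119
(252, 330) [-83.  -0.  87.] 0.171
(375, 265) [-83.  90.  14.] 0.242
(120, 285) [-67. -99.  15.] 0.245
[0.68093659 0.14355816 0.06349643] [ 1.40920905e-01  7.62047091e-01  1.33592268e+00 -2.31234957e-05
  1.04351665e+00  1.22292158e+00]
```

View pics/w1z.png

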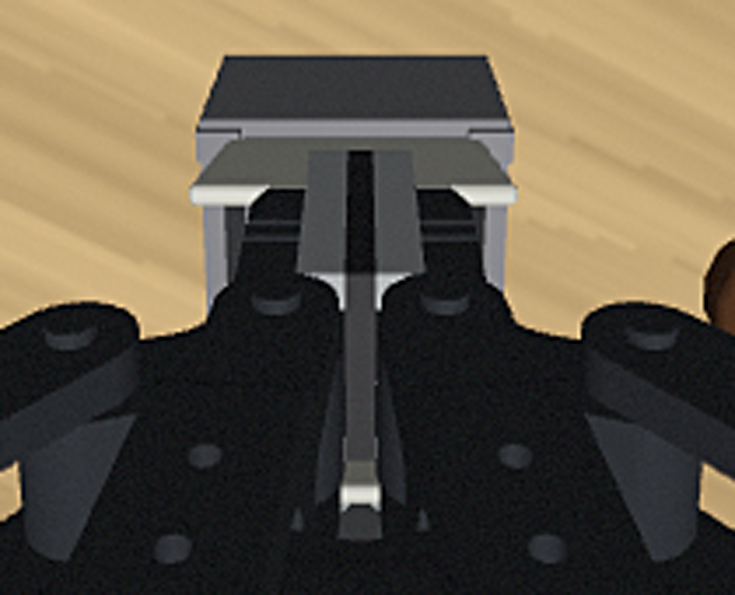

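View pics/t1.png

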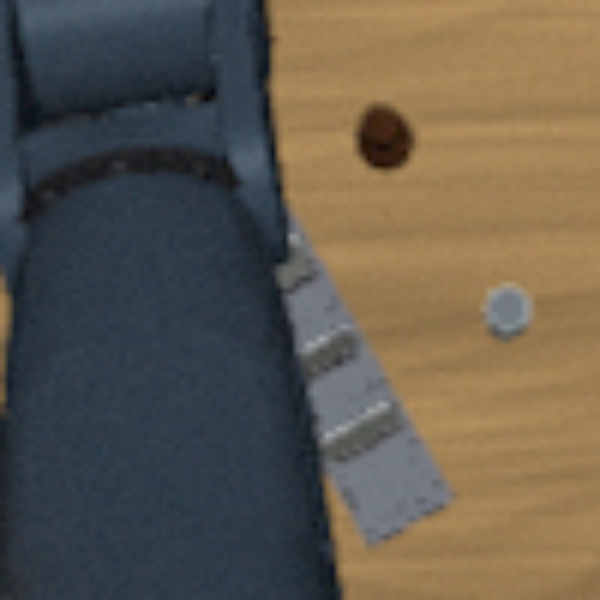

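```bash
python3 - <<'E'
from h import *
from bench import manip
cal=manip.get_calibration("wrist");K=np.array(cal["camera_matrix"]);R=np.array(cal["R"]);t=np.array(cal["t"])
p,_=manip.grab_frame("wrist");d=np.load("pics/w1d.npy")
cam=-R.T@t
def hit(u,v,xp):
    r=R.T@np.array([(u-K[0,2])/K[0,0],(v-K[1,2])/K[1,1],1.]); c=cam-[*C,0]
    s=(xp-c@ex)/(r@ex); q=c+s*r; return (q@ex,q@ey,q[2],s)
for v in range(226,246): 
    print(v,p[v,243],p[v,263],p[v,250],d[v,243].round(3),d[v,263].round(3),[round(1000*hit(243,v,x)[2],1) for x in(-.141,-.120)])
E
```

```text
226 [145 143 148] [147 146 151] [144 144 149] 0.206 0.206 [np.float64(87.1), np.float64(31.9)]
227 [145 145 148] [146 145 150] [143 143 147] 0.206 0.207 [np.float64(88.5), np.float64(33.7)]
228 [117 119 123] [120 119 124] [118 119 123] 0.207 0.205 [np.float64(89.8), np.float64(35.5)]
229 [95 96 95] [94 94 94] [96 97 96] 0.205 0.204 [np.float64(91.0), np.float64(37.3)]
230 [87 88 82] [87 89 82] [87 88 82] 0.202 0.202 [np.float64(92.3), np.float64(39.0)]
231 [85 86 80] [90 91 86] [91 92 86] 0.197 0.198 [np.float64(93.6), np.float64(40.7)]
232 [88 88 81] [91 93 88] [94 95 87] 0.193 0.194 [np.float64(94.8), np.float64(42.4)]
233 [76 75 77] [71 73 77] [5 8 9] 0.147 0.148 [np.float64(96.0), np.float64(44.0)]
234 [77 78 81] [77 77 79] [13 10 14] 0.147 0.146 [np.float64(97.2), np.float64(45.7)]
235 [75 76 81] [76 80 79] [12 17 12] 0.146 0.146 [np.float64(98.3), np.float64(47.3)]
236 [77 79 80] [77 79 80] [0 0 7] 0.144 0.145 [np.float64(99.5), np.float64(48.9)]
237 [78 78 80] [76 75 78] [12 14 17] 0.144 0.143 [np.float64(100.6), np.float64(50.4)]
238 [77 77 79] [74 78 79] [10  8 10] 0.142 0.142 [np.float64(101.7), np.float64(52.0)]
239 [77 79 79] [77 79 82] [10 12 16] 0.142 0.142 [np.float64(102.8), np.float64(53.5)]
240 [76 78 79] [76 77 78] [14  8 11] 0.139 0.14 [np.float64(103.9), np.float64(55.0)]
241 [74 75 78] [76 77 79] [ 8 10 14] 0.139 0.14 [np.float64(105.0), np.float64(56.4)]
242 [77 78 79] [76 77 79] [18 19 17] 0.138 0.139 [np.float64(106.0), np.float64(57.9)]
243 [78 79 82] [75 77 78] [13 11 15] 0.137 0.137 [np.float64(107.0), np.float64(59.3)]
244 [80 82 83] [75 77 77] [19 19 19] 0.136 0.136 [np.float64(108.1), np.float64(60.7)]
245 [74 76 77] [75 78 78] [15 17 18] 0.135 0.135 [np.float64(109.1), np.float64(62.1)]
```

The wrist picture, and the scene depth, show the shut fingertips ending at about z = 95 mm while the TCP reads 63.5 mm. The pad ends are at (250,233), just above lid 1's edge, and lid 1 has not moved. So the real tip sits about 31 mm above the reported TCP. I'll back off, check that offset at the clear end, then continue.

```bash
python3 - <<'E'
from h import *
from bench import manip
f=lambda s: print(s,round(manip.current_time(),2),np.round(manip.current_force(),2),np.round(manip.current_ee_pos(),4))
manip.move_l(bw(-.185,.067),max_speed=.12); f("back")
F=np.array([manip.current_force() for _ in range(40)]);print(F.mean(0).round(2),F.std(0).round(2),manip.current_time())
manip.move_l(bw(-.185,.037),max_speed=.1); f("low")
p,d=manip.grab_frame("scene");cal=manip.get_calibration("scene")
print("px if tip off 0 / 31:",proj(cal,[bw(-.185,.037),bw(-.185,.068)]).round(1))
cv2.imwrite("pics/s3.png",cv2.resize(p[130:210,280:380,::-1],None,fx=8,fy=8,interpolation=cv2.INTER_CUBIC))
for x in np.arange(-.185,.16,.03):
    if manip.inverse_kinematics(bw(x,.010),RT) is None: print("no ik",x)
E
```

```text
back 7.72 [-0.66 -0.2  -0.57] [0.7284 0.1689 0.0666]
[-0.66 -0.2  -0.57] [0. 0. 0.] 7.725
low 8.18 [-0.71  0.32  0.42] [0.7284 0.1689 0.036 ]
px if tip off 0 / 31: [[342.4 192.3]
 [343.7 183.5]]
```

View pics/s3.png

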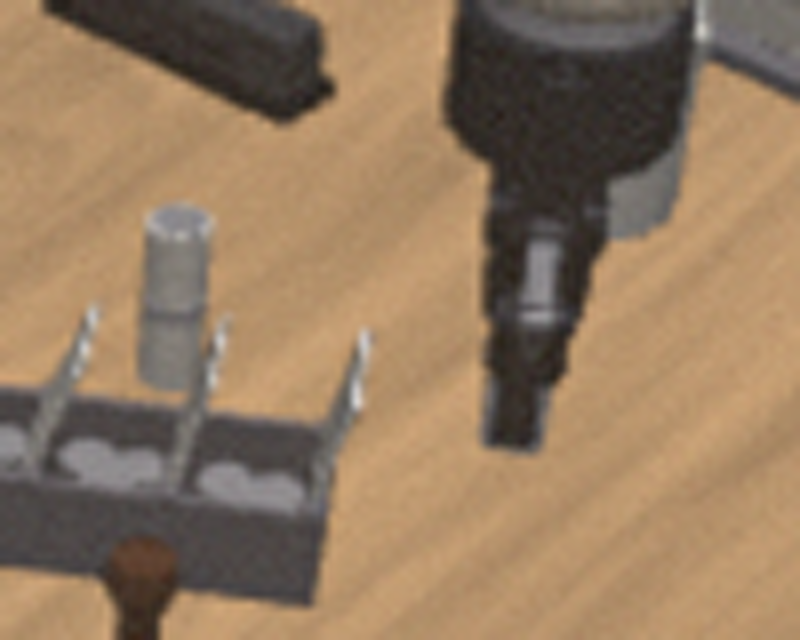

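The tip's lower edge, at (515,448) in the crop, corresponds to z ≈ 65 mm with the TCP at 36 mm, so the offset is about +30 mm. Now the lid 1 stroke with that correction.

```bash
cat >> h.py <<'E'
TO=.031
from bench import manip
def f(s): print(s,round(manip.current_time(),2),np.round(manip.current_force(),2),np.round(manip.current_ee_pos(),4))
def e(i,dx,hh,v=.06): manip.move_l(bw(H[i]+dx-.011,.0415+hh-TO),max_speed=v); f((i,dx,hh))
E
python3 - <<'E'
from h import *
e(0,-.012,.025,.08); e(0,.005,.022,.05); e(0,.022,.014,.05); e(0,.034,.007,.04)
p,d=manip.grab_frame("scene");cv2.imwrite("pics/s4.png",cv2.resize(p[130:210,250:350,::-1],None,fx=8,fy=8,interpolation=cv2.INTER_CUBIC))
p,d=manip.grab_frame("wrist");cv2.imwrite("pics/w4.png",p[:,:,::-1]);np.save("pics/w4d.npy",d)
E
```

```text
(0, -0.012, 0.025) 8.86 [ 0.08  0.37 -0.35] [0.6955 0.1511 0.036 ]
(0, 0.005, 0.022) 9.35 [ 0.39  0.27 -0.02] [0.6799 0.1429 0.0326]
(0, 0.022, 0.014) 9.88 [ 0.77  0.49 -0.  ] [0.6647 0.1349 0.0244]
(0, 0.034, 0.007) 10.38 [-0.41 -0.68  0.12] [0.6542 0.1293 0.0174]
```

View pics/s4.png

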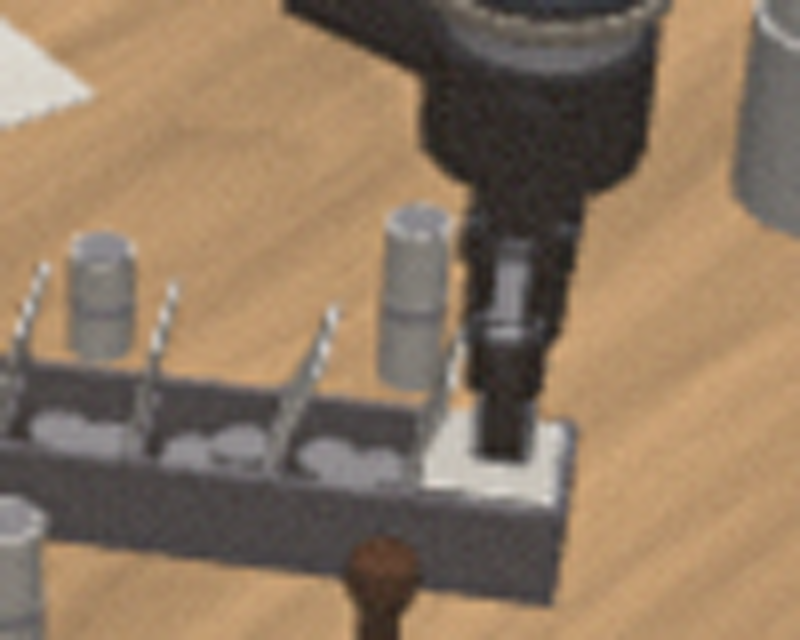

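View pics/w4.png

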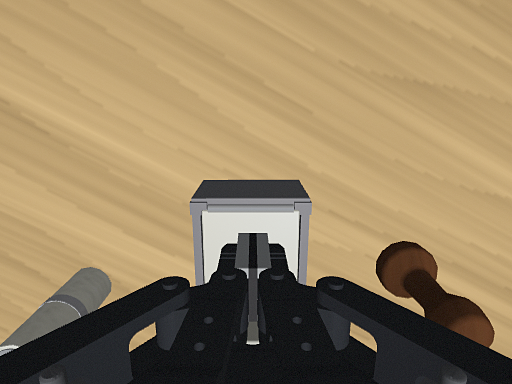

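Lid 1 has come over to nearly flat: the white plate is at (250,225) in the wrist view, with the fingertip on it. I'll step down lightly, watching force, to find the true contact height.

```bash
python3 - <<'E'
from h import *
def favg(n=6):
    F=[]
    for _ in range(n): manip.dwell(.02); F.append(manip.current_force())
    return np.mean(F,0).round(2)
print("base",favg(),manip.current_time())
for h in [.005,.0035,.0025,.0015,.0005,-.0005]:
    manip.move_l(bw(H[0]+.036-.011,.0415+h-TO),max_speed=.02); F=favg(); print(h,F,round(manip.current_ee_pos()[2],4),round(manip.current_time(),2))
    if F[2]>2.5: break
p,d=manip.grab_frame("wrist");cv2.imwrite("pics/w5.png",p[170:300,160:340,::-1].repeat(4,0).repeat(4,1));np.save("pics/w5d.npy",d)
cal=manip.get_calibration("wrist");W=cloud(cal,d);B=W-[*C,0]
L=np.stack([B@ex,B@ey,W[...,2]],-1)*1000
for u,v in [(225,195),(208,225),(215,216),(215,222),(215,228),(215,235),(215,245),(215,255),(215,265)]: print((u,v),L[v,u].round(1))
E
```

```text
base [-0.22 -0.01  0.28] 10.575
0.005 [0.98 0.38 2.51] 0.0157 10.97
(225, 195) [-124.3  -12.8   39.2]
(208, 225) [-111.   -20.7   43.2]
(215, 216) [-115.2  -17.4   42.6]
(215, 222) [-112.4  -17.4   42.8]
(215, 228) [-109.4  -17.5   42.8]
(215, 235) [-105.7  -17.7   42.2]
(215, 245) [-100.9  -17.8   42.9]
(215, 255) [-95.8 -17.9  43.1]
(215, 265) [-90.4 -18.1  42.7]
```

View pics/w5.png

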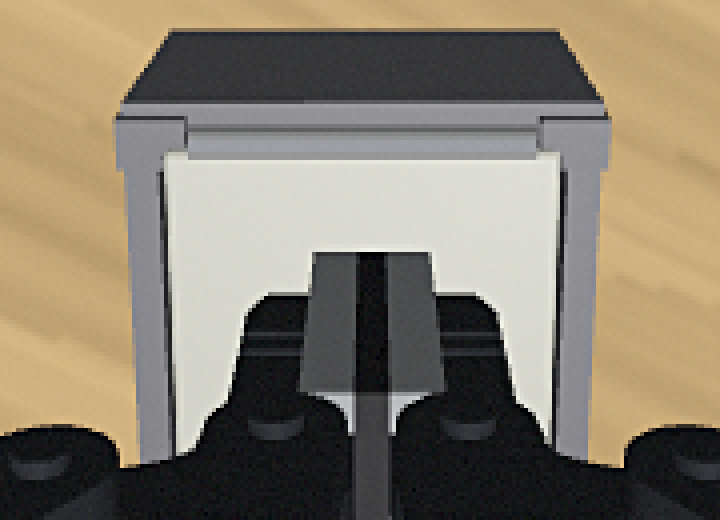

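Lid 1 is flat: depth along it reads 42.2 to 43.1 mm, with 2.5 N at TCP z = 15.7 mm. The tip offset is therefore 27.3 mm. Next, lid 2 with the same stroke and a force-guarded finish.

```bash
cat >> h.py <<'E'
TO=.0273
def favg(n=4):
    F=[]
    for _ in range(n): manip.dwell(.02); F.append(manip.current_force())
    return np.mean(F,0).round(2)
def closelid(i):
    manip.move_l(bw(H[i]-.050+.035-.011,.0415+.022-TO),max_speed=.08)
    e(i,.004,.021,.07); e(i,.022,.013,.06); e(i,.034,.005,.05)
    b=favg()
    for h in [.0028,.0022,.0016,.0011,.0006]:
        manip.move_l(bw(H[i]+.036-.011,.0415+h-TO),max_speed=.02); F=favg(); print(h,F,round(manip.current_ee_pos()[2],4),round(manip.current_time(),2))
        if F[2]-min(b[2],.5)>1.8: break
def wz(n,box=(150,160,350,310)):
    p,d=manip.grab_frame("wrist");u0,v0,u1,v1=box
    cv2.imwrite(f"pics/{n}.png",cv2.resize(p[v0:v1,u0:u1,::-1],None,fx=4,fy=4,interpolation=cv2.INTER_NEAREST))
    W=cloud(manip.get_calibration("wrist"),d);B=W-[*C,0]
    return np.stack([B@ex,B@ey,W[...,2]],-1)*1000
def prof(L):
    # mean lid height along x on strips beside finger
    for s in (-1,1):
        m=(np.abs(L[...,1]-s*18)<2.5)&(L[...,2]>30)&(L[...,2]<95)
        x=L[...,0][m];z=L[...,2][m]
        print(s,[(k,round(float(np.median(z[(x>k-3)&(x<k+3)])),1)) for k in range(-130,140,8) if ((x>k-3)&(x<k+3)).sum()>3])
E
python3 - <<'E'
from h import *
closelid(1)
prof(wz("w6"))
E
```

```text
(1, 0.004, 0.021) 11.85 [-0.93  0.32 -0.07] [0.6366 0.1199 0.0351]
(1, 0.022, 0.013) 12.32 [-0.77  0.57  0.43] [0.6207 0.1115 0.0272]
(1, 0.034, 0.005) 12.77 [-0.33  0.27 -0.13] [0.6099 0.1058 0.019 ]
0.0028 [ 0.07 -0.35  0.52] 0.017 13.2
0.0022 [ 0.2  -0.29 -0.02] 0.0164 13.52
0.0016 [-0.29 -0.14 -0.22] 0.0158 13.83
0.0011 [-2.11 -0.19  5.66] 0.0156 14.15
-1 [(-122, 41.8), (-114, 42.9), (-106, 42.9), (-98, 42.9), (-90, 42.8), (-82, 42.9), (-74, 42.6), (-66, 42.8), (-58, 43.0), (-50, 42.7), (-42, 42.7), (-34, 42.4)]
1 [(-122, 41.4), (-114, 42.8), (-106, 42.9), (-98, 42.8), (-90, 42.8), (-82, 42.8), (-74, 42.5), (-66, 42.8), (-58, 43.0), (-50, 42.8), (-42, 42.7), (-34, 43.0)]
```

View pics/w6.png

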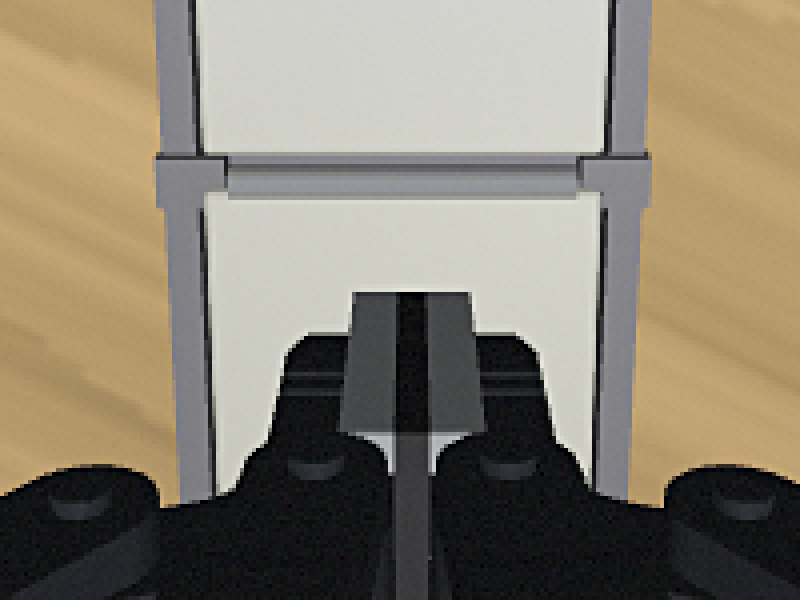

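Lids 1 and 2 are flat, with uniform 42.8 mm readings, and the box hasn't moved. The 5.7 N touch was firmer than I want, so the last steps get smaller.

```bash
sed -i 's/\[.0028,.0022,.0016,.0011,.0006\]/[.0022,.0017,.00145]/; s/>1.8: break/>1.0: break/' h.py; python3 - <<'E'
from h import *
closelid(2)
prof(wz("w7"))
closelid(3)
prof(wz("w8"))
E
```

```text
(2, 0.004, 0.021) 15.03 [-0.47 -0.24  0.02] [0.5924 0.0964 0.0351]
(2, 0.022, 0.013) 15.51 [-0.16 -0.71  0.59] [0.5764 0.0879 0.0271]
(2, 0.034, 0.005) 15.95 [ 0.43 -0.41  0.24] [0.5658 0.0823 0.0191]
0.0022 [-0.02  0.21  0.22] 0.0164 16.41
0.0017 [-0.32  0.03  0.02] 0.0159 16.73
0.00145 [0.07 0.48 0.92] 0.0157 17.04
-1 [(-106, 42.9), (-98, 42.8), (-90, 42.8), (-82, 42.8), (-74, 42.4), (-66, 42.8), (-58, 42.8), (-50, 42.9), (-42, 42.9), (-34, 42.8), (-26, 42.8), (-18, 42.9), (-10, 43.0), (-2, 85.6), (6, 42.7), (14, 42.9)]
1 [(-106, 42.6), (-98, 43.0), (-90, 42.8), (-82, 42.8), (-74, 42.4), (-66, 42.8), (-58, 42.9), (-50, 42.9), (-42, 42.8), (-34, 42.8), (-26, 42.6), (-18, 42.7), (-10, 42.9), (-2, 85.9), (6, 42.7), (14, 42.8)]
(3, 0.004, 0.021) 17.93 [-0.74  0.67 -0.5 ] [0.5483 0.0729 0.0351]
(3, 0.022, 0.013) 18.4 [-0.09  0.48 -0.69] [0.5322 0.0645 0.0271]
(3, 0.034, 0.005) 18.84 [ 0.66  0.27 -0.36] [0.5216 0.0589 0.0191]
0.0022 [ 0.49 -0.02  0.02] 0.0164 19.3
0.0017 [ 0.13 -0.21  0.05] 0.0159 19.62
0.00145 [-0.07  0.4   0.55] 0.0157 19.93
-1 [(-50, 43.0), (-42, 42.9), (-34, 42.9), (-26, 42.6), (-18, 43.1), (-10, 42.9), (-2, 42.8), (6, 42.9), (14, 42.9), (22, 42.9), (30, 42.6), (38, 42.8), (46, 86.2), (54, 42.9), (62, 42.9)]
1 [(-50, 42.9), (-42, 42.9), (-34, 42.9), (-26, 42.8), (-18, 42.9), (-10, 42.8), (-2, 42.9), (6, 42.8), (14, 42.8), (22, 42.8), (30, 42.5), (38, 42.8), (46, 86.3), (54, 42.9), (62, 42.8)]
```

View pics/w8.png

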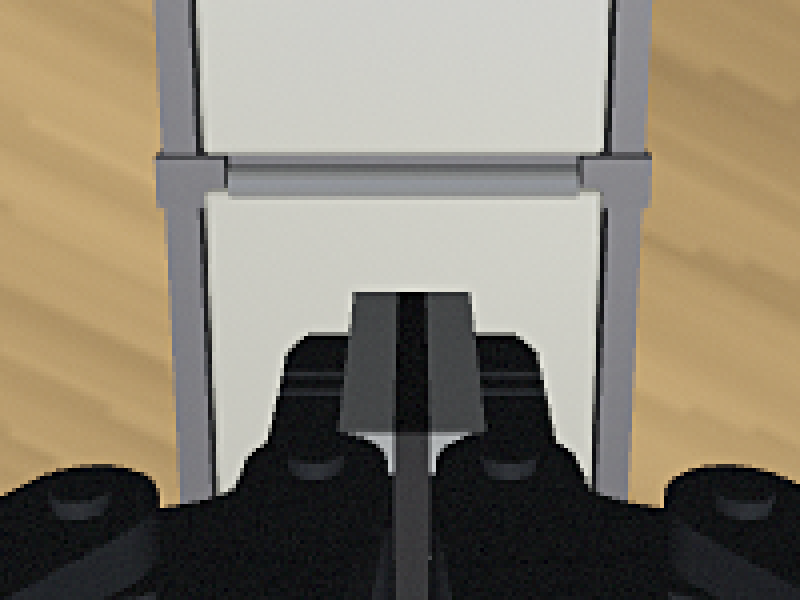

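Lids 3 and 4 are flat; the 86 mm readings are gripper knuckles in view. Now lid 5, then glide off over the row end, lift, and look from clear.

```bash
python3 - <<'E'
from h import *
closelid(4)
prof(wz("w9"))
manip.move_l(bw(.140,.0415+.004-TO),max_speed=.08)
manip.move_l(bw(.150,.22),max_speed=.2)
f("up")
manip.move_ptp(np.array([0.30,-.30,.25]),RT); f("clear")
for c in ("top","scene"):
    p,d=manip.grab_frame(c);cal=manip.get_calibration(c)
    u0,v0,u1,v1=(180,145,280,245) if c=="top" else (220,140,340,230)
    cv2.imwrite(f"pics/{c}F.png",cv2.resize(p[v0:v1,u0:u1,::-1],None,fx=6,fy=6,interpolation=cv2.INTER_CUBIC))
    W=cloud(cal,d)
    if c=="top":
        m=np.zeros(d.shape,bool);m[v0:v1,u0:u1]=1;m&=(W[...,2]>0.012)&(d>0)
        n,l,s,_=cv2.connectedComponentsWithStats(m.astype(np.uint8))
        for i in range(1,n):
            if s[i,4]>8: print(s[i].tolist(),W[l==i].mean(0).round(4),W[l==i][:,2].max().round(3))
        i=1+np.argmax(s[1:,4]);print(cv2.minAreaRect((W[l==i][:,:2]*1000).astype(np.float32)))
        B=W-[*C,0];prof(np.stack([B@ex,B@ey,W[...,2]],-1)*1000)
f("end")
E
```

```text
(4, 0.004, 0.021) 20.82 [-0.31  0.87 -0.05] [0.504  0.0494 0.0351]
(4, 0.022, 0.013) 21.29 [-0.93  0.89  0.73] [0.4881 0.041  0.0271]
(4, 0.034, 0.005) 21.73 [-0.63  0.38  0.36] [0.4775 0.0354 0.0191]
0.0022 [-0.1  -0.23  0.21] 0.0164 22.19
0.0017 [-0.25 -0.17  0.49] 0.0159 22.51
0.00145 [ 0.13 -0.2   0.56] 0.0157 22.82
-1 [(-2, 42.9), (6, 43.0), (14, 43.0), (22, 42.8), (30, 42.8), (38, 42.8), (46, 42.9), (54, 42.8), (62, 42.9), (70, 42.8), (78, 42.6), (86, 42.8), (94, 86.2), (102, 42.8), (110, 42.7)]
1 [(-2, 42.8), (6, 43.0), (14, 42.9), (22, 43.0), (30, 42.7), (38, 42.9), (46, 42.8), (54, 42.8), (62, 42.8), (70, 42.8), (78, 42.4), (86, 42.8), (94, 86.5), (102, 42.8), (110, 42.8)]
up 24.67 [-0.29 -0.43  0.59] [0.4327 0.0119 0.2191]
clear 25.95 [ 0.63 -0.28  0.23] [ 0.3004 -0.2994  0.2497]
[204, 163, 51, 73, 1199] [0.5649 0.0819 0.0417] 0.054
[239, 162, 9, 11, 71] [0.6708 0.032  0.0479] 0.077
[260, 192, 8, 9, 53] [ 0.5674 -0.0349  0.0648] 0.078
[190, 194, 10, 9, 62] [0.5685 0.1981 0.0605] 0.079
[210, 225, 8, 7, 48] [0.4675 0.1377 0.0436] 0.055
((566.019287109375, 82.38560485839844), (256.7433166503906, 56.52969741821289), 27.886184692382812)
-1 [(-42, 44.3), (46, 43.4), (110, 39.8)]
1 [(-90, 40.7), (-2, 42.5), (30, 41.3), (54, 44.6)]
end 26.05 [-0.38  0.32 -0.01] [ 0.3006 -0.2993  0.2498]
```

View pics/topF.png

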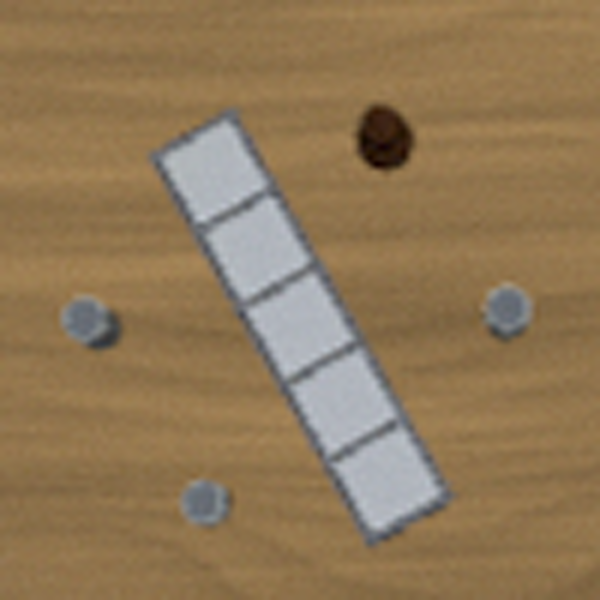

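View pics/sceneF.png

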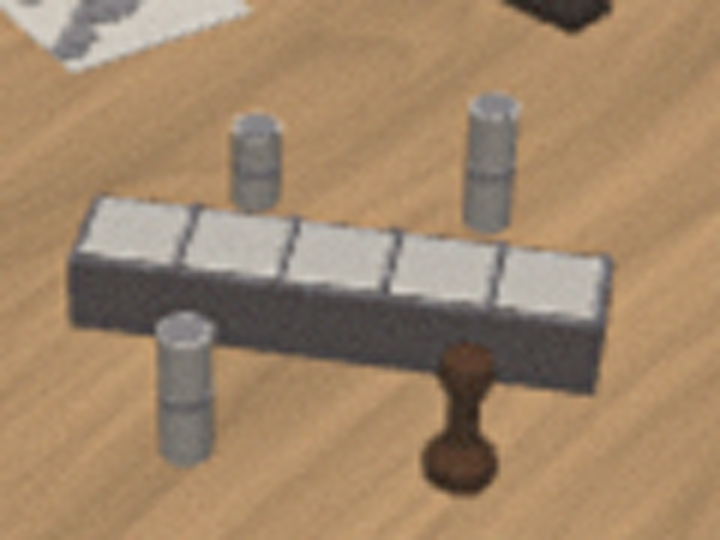

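All five lids lie flat in both views, from top crop (210,165) to (390,490). The box, rolls and stamp have not moved, and the hand is clear.

```bash
python3 - <<'E'
from bench import manip
manip.sign_off(); print(manip.current_time())
E
```

```text
the job is handed in; nothing more can be done
the job is handed in; nothing more can be done
```

All five lids are closed flat. I closed them in order from lid 1, at the end away from the robot, to lid 5, using the shut fingertips, and handed the job in at about 26 s.

- **Lids:** the close-up depth readings beside the finger gave 42–43 mm along each lid (a closed top is 43 mm). The final scene and top pictures show all five flat.
- **Box:** its fitted pose changed by less than 1 mm and 0.1°, within measurement error.
- **Things around it:** the three rolls and the stamp were where they started. I did not measure the calculator, mug, stapler and dish again, but the arm never went near them.
- **Hand:** it finished clear at about (0.30, -0.30, 0.25).

Some checks did not agree:

- **Tip height:** the shut fingertips sat about 27 mm higher than the reported tool point (cameras suggested about 31 mm). My first pass therefore went over lid 1 without moving it. I corrected the height using the cameras and a light touch.
- **Force:** the touch that finished lid 2 read 5.7 N, firmer than I wanted. Lid 1 read 2.5 N, and with smaller steps lids 3–5 stayed under 1 N.
- **Final top-view depth:** the lid heights scattered by about 2.5 mm at that range, so I relied on the closer wrist readings for flatness.

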